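# Lock the stop bar of a glass-leading board

### The arm

A 6-joint arm with a two-finger parallel gripper is mounted at the origin on the work surface. World frame = base frame: x ahead of the robot, y to its left, z up, the work surface at z = 0. Lengths are in m, angles in rad, forces in N, time in s.
With the tool pointing down it reaches from about 0.3 to 0.75 m from the base axis. Payload 8.5 kg.
Tool frame: the origin (TCP) lies midway between the tips of the shut fingers; the grasp point (between the pads) lies 19 mm behind it (env.tcp_to_grasp is the distance from the TCP to the grasp point, in m); z points along the fingers, y is the direction in which the jaws open and shut (so a half turn about z gives the same grasp; the last joint's range is limited). The gripper opens to 88 mm and grips with 3 to 60 N. Pads are 18 mm wide; open, the fingers measure 123 mm over their backs; the gripper's body (75 mm by 187 mm) begins 45 mm behind the grasp point.
Start: joints at [0.897, 0.381, 1.297, -0, 1.464, -0.215], TCP at [0.244, 0.493, 0.214] pointing down, gripper open.
Joint ranges: [-3.11, 3.11], [-0.89, 2.33], [0.22, 2.48], [-1.42, 4.56], [0.17, 2.85], [-2.88, 2.88]. Speed limits (rad/s): [2.39, 2.39, 3.14, 3.14, 3.14, 3.14].

### API

Orientations are given as [roll, pitch, yaw] about the fixed x, y, z axes, in that order (R = Rz(yaw) Ry(pitch) Rx(roll)).
In Python, from cell import env gives the robot as it stands.
- The arm moves only by the tool carry_out, never from a script. Its argument "rows" is a list of rows, each an object with "hand": the opening, from -1 (shut) to 1 (fully open); "slide": the shift along the tool's x, y, z in units of 30 mm (1.0 is 30 mm), a list of three; "turn": the turn about the tool's z in units of 6 degrees (1.0 is 6 degrees). In form: [{"hand": hand, "slide": [x, y, z], "turn": turn}, ...]. A call has 1 to 10 rows; each row is the pose to reach, as a shift and turn from the pose commanded when the call began, along the tool's axes at that moment; what a row does not reach only later rows make up. A row lasts 1/12 s, in which the tool goes at most 41.7 mm and 7.16 degrees, less where a joint would pass 70% of its speed; a pose out of reach is approached as far as the arm can. A call with a gripper value outside its range is refused whole. The fingers move at their own pace and stop on an object; "grip_force" is the grip in N (left out, the last holds). Time passes only in rows, so rows that repeat a pose let the fingers close. It gives the time, the measured TCP pose, the force and the opening at its end, in the units of the state.
- env.get_obs(): the state, without advancing time (a new reading comes with each control period).
- env.read_camera(name): name is "scene" or "top" or "wrist"; returns a dict with "img" (420x560x3 uint8, red, green, blue), "mtx" (3x3 intrinsics, pixels), "D" ([k1, k2, p1, p2, k3] as OpenCV has them; the pictures are not rectified), "pose" (4x4, takes a point from camera to world coordinates). Camera axes: x right, y up, looking along -z (the intrinsics and any distortion apply to the point x, -y, -z); pixel columns grow to the right and rows downward; lengths in m; the calibration is good to about 2 mm. A picture is of the moment at which its call begins. There is no depth.
- env.job_done(): hands the job in, once; it reports no verdict.
Trained networks look in a picture, given as the dict that the camera call returned (one of the last four; its "shot" number tells which), for a name from the list of things; names that differ only in an ending like _2 or _b are one class to them, and where a whole thing is asked for, a point or a joint stands for the part that bears it (a point fixed in the world has none). Each returns a list of dicts, best first, with "score" (0 to 1); they miss things now and then, are a little off and sometimes report something else, mostly with a low value. They report only what shows in the picture. A call takes as long as a camera call. They do not tell look-alikes from the thing itself.
- env.outline_of(picture, query): "pixels" (420x560 bool, what is visible of it) and "uv" ([column, row] in pixels, amid what is visible of it).
The state is a dict: "time": time; "qpos": joint angles; "qvel": joint speeds; "joint_efforts": joint torques, N m; "tcp_pos": TCP position; "tcp_rot": TCP orientation; "force": force on the tool from outside, world axes, zero at the start; "moment": the same for the moment, N m; "finger_gap": opening from 0.0 (shut) to 1.0 (fully open).
Only numpy, scipy, OpenCV 4.12 (cv2) and the standard library are available. Lean on these libraries where they do the work, as an engineer would, in place of code of your own. Each camera call takes 0.05 s, during which the arm holds its last target.

### The job

On the leading-up board, push the steel stop bar along its channel, from its tab end towards the closed end of the channel, until the locating pin underneath drops into the hole hidden below it and the bar lies flat in the channel. Keep the bar in the channel without lifting it, push it lightly without squeezing it or forcing it once it has caught, and leave it locked there without disturbing the other things around.

Things in the scene. Friction and masses are not known exactly. Their poses are not given: they have to be found in the camera images.
- board: Plywood board, 295 x 485 mm, 18 mm thick, fixed on the table, with a straight channel along its y axis. Origin on the table, below the channel's centre line; z up, +y to the channel's closed end. It reaches from y -200 (channel open there) to +285 mm; a block closes the channel at y +265. Half-leaded panel on it at x 51 to 219 mm, 7 mm high.
- channel (a point): Point of the channel floor (dark steel cover strip), 18 mm above the board's origin. Channel 45 mm wide between rails 12 mm high and thick (tops 30 mm above the table). In its centre line, somewhere 45 mm either side of this point (along y), is one round hole, 19 mm wide, 13 mm deep. The bar covers it and its place is new each time: find it by sliding.
- stop_bar: Loose flat steel bar in the channel, 42 x 220 x 14 mm, 0.55 to 0.9 kg, a tab on its trailing end, a pin under it. Origin: middle of the lower edge of its leading end; +y out of that end, to the channel's closed end; bar at y 0 to -220. At the start it rests on pin and leading edge, sloping 0.044 rad. Slides at 2 to 9 N. Over 70 N of finger force on it counts as squeezing or forcing.
- bar_tab (a point): Middle of the outer (trailing, -y) face of the tab: 36 mm wide, 12 thick, 20 high above the bar's top, flush with the bar's end. Push this face to the board's +y. The point is 10 mm below the tab's top, 42 mm above the table when the bar lies flat, about 52 at the start. Once the pin has dropped, this end is 9 mm lower and pushing on meets a hard stop.
- bar_pin (a point): Middle of the lower end of the pin (14 mm wide, 8 mm long) under the bar, 190 mm behind its leading end. 18 mm above the table while it slides on the channel floor, 10 mm when fully in the hole. At the start it is 40 to 175 mm short of the hole, on its -y side.
- tray: Bystander: white open ceramic tray, 100 x 75 x 22 mm, on the board; origin under its centre.
- offcut: Bystander: flat dark green glass offcut, 120 x 70 x 6 mm, on the table; origin under its centre.
- brush: Bystander: hand brush lying on the table.
- jar: Bystander: closed grey jar, 70 mm in diameter, 90 mm high, standing on the table; origin under its centre.
Things that resemble listed ones, but are neither listed nor needed, are in the scene too. There is more than one size of the stop_bar; the job needs the largest.

How it is judged:
At the end, for the whole second after the job is handed in: The pin is in the hole (its end at least 5.5 mm below the channel floor, within 8 mm of the channel's centre line and within 60 mm of the board's origin along the channel), the bar lies flat on the board within 0.02 rad, and it is at rest (z of bar_pin in the frame of board below 0.0125 m and y of bar_pin in the frame of board between -0.06 and 0.06 m and x of bar_pin in the frame of board between -0.008 and 0.008 m and angle between the z axis of stop_bar and the z axis of board, either way round below 0.02 rad and linear speed of stop_bar below 0.01 m/s); the robot touches nothing.
It fails at once if the bar is lifted: either end 25 mm or more above where it lay (z of bar_tab in the frame of board above 0.078 m or z of stop_bar in the frame of board above 0.043 m).
It fails at once if the bar is squeezed or forced with more than 70 N (contact force between any of the fingers, the arm and stop_bar above 70 N).
It fails at once if a bystander (tray, offcut, brush or jar) is moved by more than 25 mm (distance of any of tray, offcut, brush, jar from where it was at the start of the episode above 0.025 m).
It also fails if it takes over 40 s, if anything falls off the work surface, if the arm or the gripper's body presses on something with over 40 N, if the wrist force passes 120 N, or if a joint passes its speed limit or range.

## Working session

There is one attempt and no reset: what is moved stays moved. The work goes in short steps, Python scripts to look and compute and a tool call to move; the robot and the scene stay as the last step left them, time stands still between calls to the robot, and variables do not carry over. Pictures are saved under pics/ and viewed, and the job is handed in when it is done.

Besides the shell and the picture viewer there is one more tool, called after ">>>" as a command line: name --argument value ..., lists and objects as JSON in quotes. carry_out: Moves the arm, as the interface text tells. Its arguments: {"type":"object","properties":{"rows":{"type":"array"},"grip_force":{"type":"number"}},"required":["rows"]}

```bash
ls; mkdir -p pics; python3 - <<'E'
from cell import env
import cv2,numpy as np
o=env.get_obs();print({k:np.round(v,3) for k,v in o.items()})
for n in ["scene","top"]:
    p=env.read_camera(n);cv2.imwrite(f"pics/{n}0.png",p["img"][:,:,::-1])
    print(n,p["mtx"],p["D"],np.round(p["pose"],4))
    for q in ["stop_bar","board","bar_tab","tray","offcut","brush","jar"]:
        for r in env.outline_of(p,q): 
            ys,xs=np.where(r["pixels"]);print(q,round(r["score"],2),np.round(r["uv"]),xs.min(),xs.max(),ys.min(),ys.max(),len(xs))
E
```

```text
pics
{'time': np.float64(0.0), 'qpos': array([ 0.897,  0.381,  1.298,  0.   ,  1.464, -0.215]), 'qvel': array([-0.   , -0.001, -0.001,  0.001,  0.001,  0.   ]), 'joint_efforts': array([-1.0000e-03, -4.3794e+01, -2.2455e+01,  7.1000e-02,  3.5000e-02,
       -0.0000e+00]), 'tcp_pos': array([0.243, 0.493, 0.213]), 'tcp_rot': array([-3.14 , -0.   ,  2.683]), 'force': array([-0.293,  0.002,  0.471]), 'moment': array([ 0.036, -0.003,  0.018]), 'finger_gap': np.float64(1.001)}
scene [[492.52904151   0.         282.17080263]
 [  0.         492.52904151 216.04231254]
 [  0.           0.           1.        ]] [-0.07851094  0.          0.          0.          0.        ] [[ 0.4782 -0.4999  0.722   1.6352]
 [ 0.8781  0.285  -0.3843 -0.62  ]
 [-0.0137  0.8178  0.5753  1.0201]
 [ 0.      0.      0.      1.    ]]
stop_bar 0.84 [192. 226.] 176 213 216 239 324
stop_bar 0.76 [319. 192.] 308 332 179 199 219
stop_bar 0.74 [263. 242.] 232 299 230 253 687
board 0.65 [291. 264.] 206 381 214 310 8647
bar_tab 0.94 [263. 241.] 232 298 230 253 675
bar_tab 0.72 [324. 189.] 308 333 179 199 223
tray 0.92 [339. 2
[... 473 characters left out ...]
 9.7340e-01  1.3012e+00]
 [ 0.0000e+00  0.0000e+00  0.0000e+00  1.0000e+00]]
stop_bar 0.93 [185. 274.] 177 195 248 303 639
stop_bar 0.79 [308. 210.] 270 345 197 221 1164
stop_bar 0.74 [362. 286.] 334 388 269 299 608
board 0.61 [296. 183.] 207 377 124 238 12827
board 0.17 [309. 209.] 270 345 197 221 1096
bar_tab 0.97 [360. 286.] 335 389 269 299 654
bar_tab 0.92 [188. 277.] 177 196 248 303 616
bar_tab 0.89 [311. 210.] 270 345 197 221 1074
bar_tab 0.73 [138. 229.] 121 153 205 267 662
tray 0.97 [246. 156.] 230 263 137 172 812
offcut 0.94 [131. 161.] 118 147 140 178 848
offcut 0.34 [304. 210.] 269 345 197 221 1092
brush 0.88 [137. 228.] 121 154 204 267 738
jar 0.85 [422. 176.] 408 438 162 190 637
```

```bash
python3 - <<'E'
import cv2
for n,(a,b,c,d) in {"scene":(150,320,150,450),"top":(110,310,100,450)}.items():
    i=cv2.imread(f"pics/{n}0.png")[a:b,c:d]; s=800/(d-c) if (d-c)*600>(b-a)*800 else 600/(b-a)
    i=cv2.resize(i,None,fx=s,fy=s,interpolation=cv2.INTER_CUBIC)[:600,:800];cv2.imwrite(f"pics/{n}0z.png",i);print(s)
E
```

```text
2.6666666666666665
2.2857142857142856
```

View pics/top0.png

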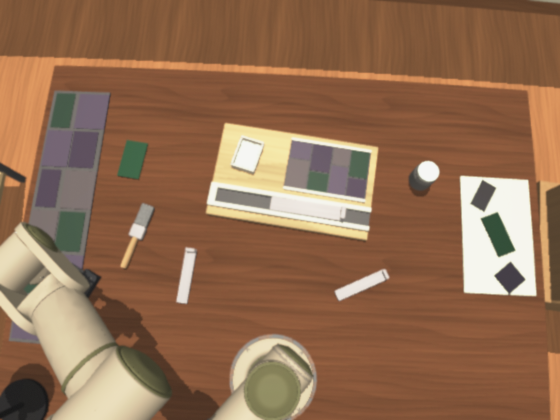

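View pics/scene0.png

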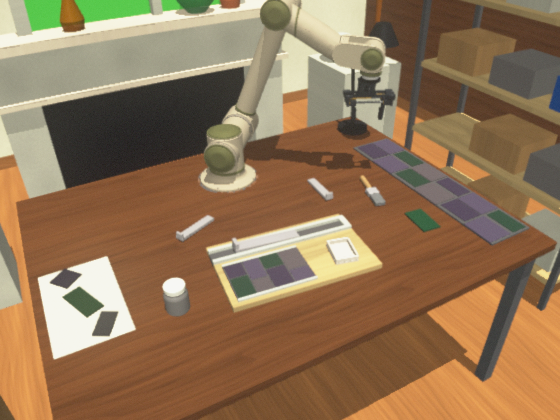

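View pics/top0z.png

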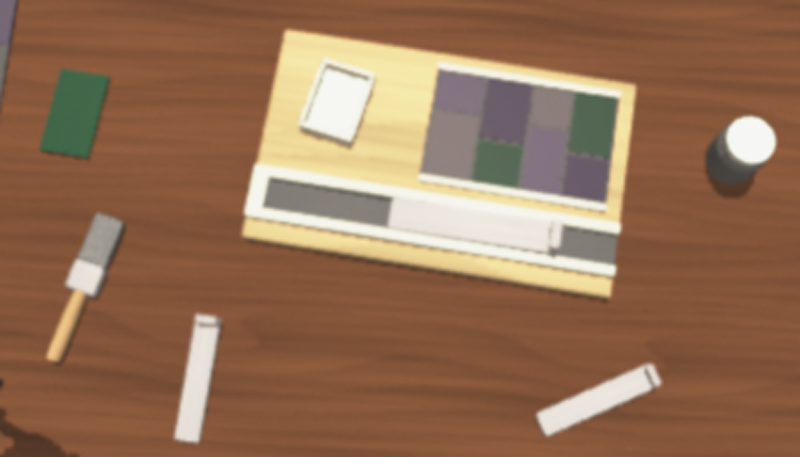

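View pics/scene0z.png

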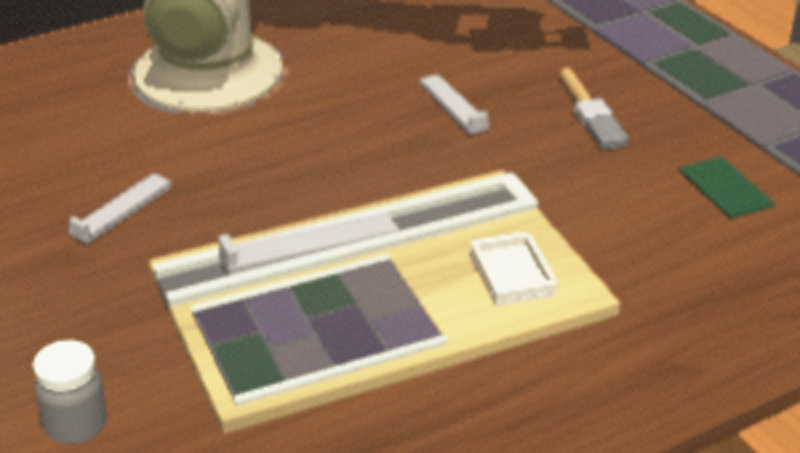

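The three bars in the top picture are at (308,210) in the channel, at (362,286) and at (185,274). The one in the channel is about 77 px long against 55–60 px for the others, so it is the largest and the one needed. Its tab is at the right end, near (343,212), and the closed end of the channel is on the left. I'll zoom in to confirm and to pick calibration points.

```bash
python3 - <<'E'
import cv2
def z(n,a,b,c,d,s,o):
    i=cv2.imread(f"pics/{n}0.png")[a:b,c:d]
    i=cv2.resize(i,None,fx=s,fy=s,interpolation=cv2.INTER_CUBIC)
    for k in range(c-c%10+10,d,10): cv2.putText(i,str(k),((k-c)*s,8),0,.3,(255,255,255));cv2.line(i,((k-c)*s,10),((k-c)*s,14),(255,255,255))
    for k in range(a-a%10+10,b,10): cv2.putText(i,str(k),(0,(k-a)*s+4),0,.3,(255,255,255));cv2.line(i,(20,(k-a)*s),(26,(k-a)*s),(255,255,255))
    cv2.imwrite(f"pics/{o}.png",i)
z("top",170,250,300,390,8,"tr")
z("top",170,240,195,290,8,"tl")
z("scene",205,275,200,300,8,"sl")
E
```

```text
(no output)
```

View pics/tr.png

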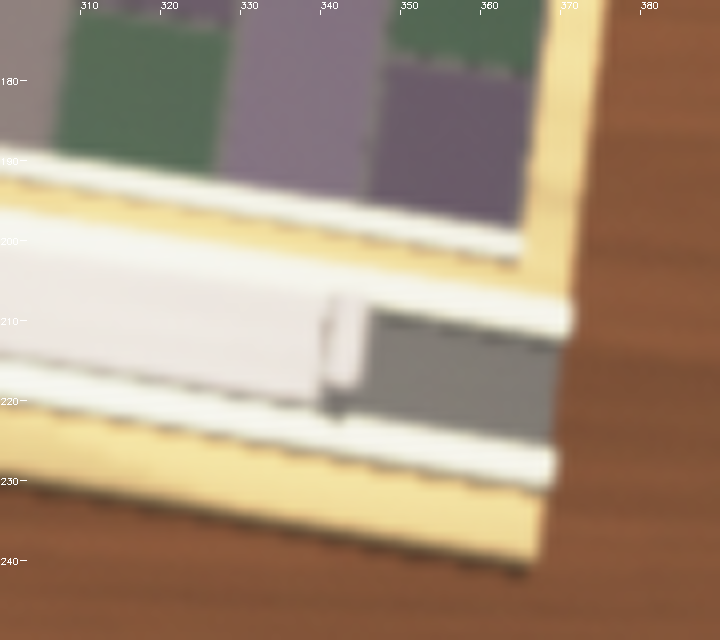

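View pics/tl.png

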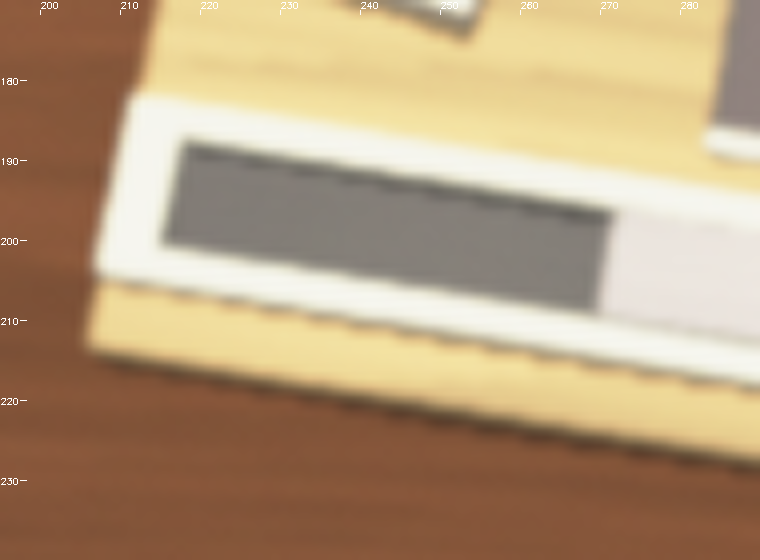

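View pics/sl.png

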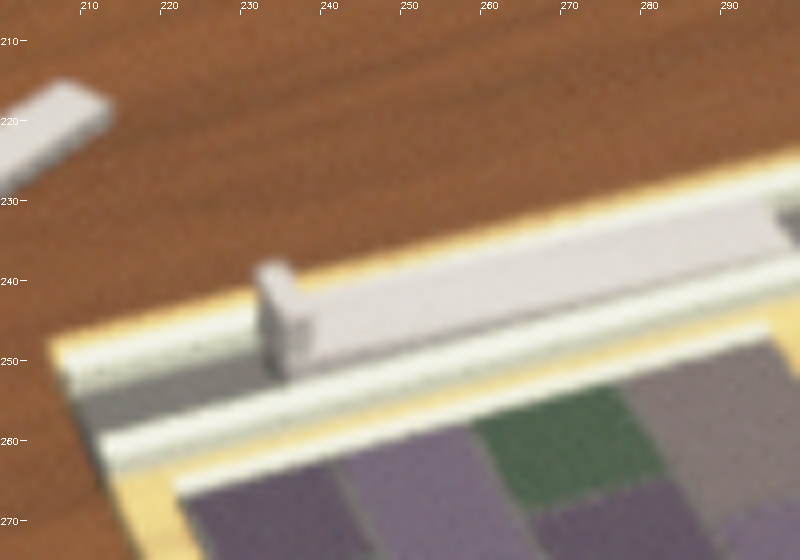

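```bash
cat > h.py <<'E'
import numpy as np,cv2
from scipy.optimize import least_squares
def proj(P,c):
    M=np.linalg.inv(c["pose"]);Q=(np.atleast_2d(P)@M[:3,:3].T+M[:3,3])*[1,-1,-1]
    return cv2.projectPoints(Q.reshape(-1,1,3),np.zeros(3),np.zeros(3),c["mtx"],np.array(c["D"]))[0].reshape(-1,2)
def atz(uv,z,c):
    n=cv2.undistortPoints(np.array(uv,float).reshape(-1,1,2),c["mtx"],np.array(c["D"])).reshape(-1,2)
    d=np.c_[n[:,0],-n[:,1],-np.ones(len(n))]@c["pose"][:3,:3].T;o=c["pose"][:3,3]
    return o+d*((np.asarray(z)-o[2])/d[:,2])[:,None]
def b2w(p,P):
    x,y,t=p;P=np.atleast_2d(P).astype(float);c,s=np.cos(t),np.sin(t)
    return np.c_[x+c*P[:,0]-s*P[:,1],y+s*P[:,0]+c*P[:,1],P[:,2]]
def w2b(p,W):
    x,y,t=p;W=np.atleast_2d(W);c,s=np.cos(t),np.sin(t);dx,dy=W[:,0]-x,W[:,1]-y
    return np.c_[c*dx+s*dy,-s*dx+c*dy,W[:,2]]
E
python3 - <<'E'
from h import *
from cell import env
top=env.read_camera("top");sc=env.read_camera("scene")
P=np.array([[34.5,-200,30],[-34.5,-200,30],[-22.5,-200,30],[34.5,285,30],[-34.5,285,30],[-22.5,265,30]])/1e3
U=np.array([[371.5,207.5],[368.5,230.5],[369.3,226],[211.3,182],[206.8,204],[215,200.5]])
Ps=np.array([[-22.5,-200,18],[34.5,-200,30],[22.5,-200,30]])/1e3;Us=np.array([[209.5,254],[214,262.5],[212.5,259.5]])
f=lambda p:(proj(b2w(p,P),top)-U).ravel()
r=least_squares(f,[.4,-.07,0]);print(np.round(r.x,4),np.round(r.fun.reshape(-1,2),1).tolist())
print("scene resid",np.round(proj(b2w(r.x,Ps),sc)-Us,1).tolist())
g=lambda p:np.r_[f(p),(proj(b2w(p,Ps),sc)-Us).ravel()]
r2=least_squares(g,r.x);print(np.round(r2.x,4),np.round(r2.fun.reshape(-1,2),1).tolist())
p=r2.x
print("tab edge",np.round(w2b(p,atz([[345.5,208],[343.5,218]],[.0615]*2,top)),4).tolist())
print("lead",np.round(w2b(p,atz([[271.5,196.5],[269.5,209]],[.032]*2,top)),4).tolist())
print("scene tab bottom outer",np.round(w2b(p,atz([[231.5,238.5],[236,243]],[.0615]*2,sc)),4).tolist())
np.save("board.npy",p)
E
```

```text
[ 0.4914 -0.0638 -0.1074] [[-0.1, 0.2], [0.2, -0.4], [-0.1, 0.2], [0.3, -0.1], [0.2, -0.3], [-0.6, 0.5]]
scene resid [[-1.8, 0.6], [-1.8, -0.1], [-1.4, 0.6]]
[ 0.4918 -0.0622 -0.1064] [[-0.6, -0.1], [-0.3, -0.6], [-0.6, -0.1], [-0.2, -0.2], [-0.3, -0.3], [-1.1, 0.4], [-1.3, 0.5], [-1.3, -0.2], [-0.8, 0.5]]
tab edge [[0.0118, -0.1215, 0.0615], [-0.0186, -0.1196, 0.0615]]
lead [[0.0185, 0.0976, 0.032], [-0.0203, 0.097, 0.032]]
scene tab bottom outer [[-0.0178, -0.1199, 0.0615], [0.01, -0.1139, 0.0615]]
```

The shut fingers go behind the tab, with the jaw axis across the channel. The tips stay at about 37 mm, above the rail tops. Next I work out the shift.

```bash
cat >> h.py <<'E'
from scipy.spatial.transform import Rotation as Ro
def shift(o,p,bx,by,z,yaw=None):
    R=Ro.from_euler('xyz',o["tcp_rot"]).as_matrix()
    W=b2w(p,[bx,by,z])[0]; d=R.T@(W-o["tcp_pos"])/.03
    yw=np.pi/2+p[2]; dy=(yw-o["tcp_rot"][2]+np.pi)%(2*np.pi)-np.pi
    print("world",W.round(4),"slide",d.round(3),"turn",round(-np.degrees(dy)/6,3),"now board",w2b(p,o["tcp_pos"]).round(4),"F",np.round(o["force"],2),"t",round(float(o["time"]),2))
E
python3 - <<'E'
from h import *
from cell import env
p=np.load("board.npy");shift(env.get_obs(),p,0,-.165,.2)
E
```

```text
world [ 0.4743 -0.2262  0.2   ] slide [-17.514 -18.094   0.455] turn 11.636 now board [[-0.3058  0.5258  0.2137]] F [ 0.66 -0.59  0.65] t 0.9
```

>>> carry_out --rows '[{"hand": -1, "slide": [-17.51, -18.09, 0.45], "turn": 11.64}, {"hand": -1, "slide": [-17.51, -18.09, 0.45], "turn": 11.64}, {"hand": -1, "slide": [-17.51, -18.09, 0.45], "turn": 11.64}, {"hand": -1, "slide": [-17.51, -18.09, 0.45], "turn": 11.64}, {"hand": -1, "slide": [-17.51, -18.09, 0.45], "turn": 11.64}, {"hand": -1, "slide": [-17.51, -18.09, 0.45], "turn": 11.64}, {"hand": -1, "slide": [-17.51, -18.09, 0.45], "turn": 11.64}, {"hand": -1, "slide": [-17.51, -18.09, 0.45], "turn": 11.64}, {"hand": -1, "slide": [-17.51, -18.09, 0.45], "turn": 11.64}, {"hand": -1, "slide": [-17.51, -18.09, 0.45], "turn": 11.64}]'

```text
time: 1.73
tcp_pos: [0.3709, 0.0945, 0.2065]
tcp_rot: [3.141, -0.0, 1.458]
force: [2.0, 0.9, -0.4]
finger_gap: 0.266
```

```bash
python3 - <<'E'
from h import *
from cell import env
p=np.load("board.npy");shift(env.get_obs(),p,0,-.165,.2)
E
```

```text
world [ 0.4743 -0.2262  0.2   ] slide [-10.232   4.631   0.22 ] turn -0.064 now board [[-0.1369  0.1429  0.2065]] F [ 1.98  0.91 -0.37] t 1.73
```

>>> carry_out --rows '[{"hand": -1, "slide": [-10.23, 4.63, 0.22], "turn": -0.06}, {"hand": -1, "slide": [-10.23, 4.63, 0.22], "turn": -0.06}, {"hand": -1, "slide": [-10.23, 4.63, 0.22], "turn": -0.06}, {"hand": -1, "slide": [-10.23, 4.63, 0.22], "turn": -0.06}, {"hand": -1, "slide": [-10.23, 4.63, 0.22], "turn": -0.06}, {"hand": -1, "slide": [-10.23, 4.63, 0.22], "turn": -0.06}, {"hand": -1, "slide": [-10.23, 4.63, 0.22], "turn": -0.06}, {"hand": -1, "slide": [-10.23, 4.63, 0.22], "turn": -0.06}, {"hand": -1, "slide": [-10.23, 4.63, 0.22], "turn": -0.06}, {"hand": -1, "slide": [-10.23, 4.63, 0.22], "turn": -0.06}]'

```text
time: 2.57
tcp_pos: [0.4762, -0.2255, 0.1989]
tcp_rot: [-3.141, -0.0, 1.467]
force: [-1.0, 0.2, -0.2]
finger_gap: 0.006
```

```bash
python3 - <<'E'
from h import *
from cell import env
p=np.load("board.npy");o=env.get_obs();shift(o,p,0,-.165,.038)
c=env.read_camera("wrist")
im=c["img"][:,:,::-1].copy()
P=np.array([[34.5,-200,30],[22.5,-200,30],[-22.5,-200,30],[-34.5,-200,30],[-34.5,100,30],[34.5,100,30],[18,-120,61],[-18,-120,61],[-21,98,32],[21,98,32],[22.5,-200,18]])/1e3
for i,(u,v) in enumerate(proj(b2w(p,P),c)):
    if abs(u)<2000 and abs(v)<2000: cv2.circle(im,(int(u),int(v)),3,(0,0,255),1);cv2.putText(im,str(i),(int(u)+4,int(v)),0,.4,(0,0,255))
cv2.imwrite("pics/w1.png",im)
s=env.read_camera("scene");cv2.imwrite("pics/s1.png",s["img"][:,:,::-1])
E
```

```text
world [ 0.4743 -0.2262  0.038 ] slide [-0.035 -0.059  5.362] turn 0.029 now board [[ 0.0019 -0.164   0.1989]] F [-0.95  0.23 -0.21] t 2.57
```

View pics/w1.png

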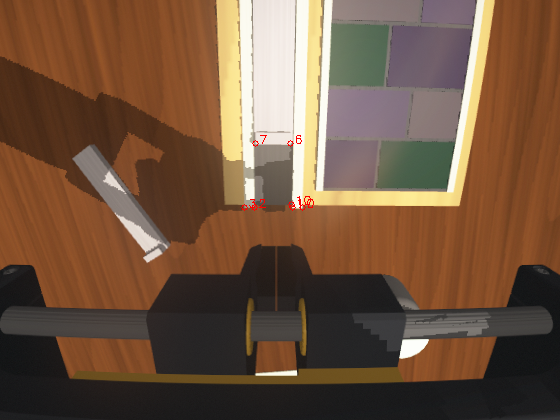

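The wrist picture agrees with the fit: the tab's outer edge runs from (255,142) to (292,142), right on the predicted points. The fingers at column 277 are nearly in line with the tab. Now I descend behind it.

>>> carry_out --rows '[{"hand": -1, "slide": [-0.03, -0.05, 1.0], "turn": 0.03}, {"hand": -1, "slide": [-0.03, -0.05, 2.0], "turn": 0.03}, {"hand": -1, "slide": [-0.03, -0.05, 3.0], "turn": 0.03}, {"hand": -1, "slide": [-0.03, -0.05, 4.0], "turn": 0.03}, {"hand": -1, "slide": [-0.03, -0.05, 5.0], "turn": 0.03}, {"hand": -1, "slide": [-0.03, -0.05, 5.36], "turn": 0.03}, {"hand": -1, "slide": [-0.03, -0.05, 5.36], "turn": 0.03}, {"hand": -1, "slide": [-0.03, -0.05, 5.36], "turn": 0.03}]'

```text
time: 3.33
tcp_pos: [0.4746, -0.2232, 0.0394]
tcp_rot: [-3.142, -0.0, 1.468]
force: [0.3, 0.1, 0.4]
finger_gap: 0.005
```

```bash
python3 - <<'E'
from h import *
from cell import env
p=np.load("board.npy");o=env.get_obs();shift(o,p,0,-.165,.038)
c=env.read_camera("wrist");cv2.imwrite("pics/w2.png",c["img"][:,:,::-1])
E
```

```text
world [ 0.4743 -0.2262  0.038 ] slide [-0.102 -0.     0.046] turn 0.038 now board [[ 0.     -0.1619  0.0394]] F [0.33 0.06 0.37] t 3.33
```

View pics/w2.png

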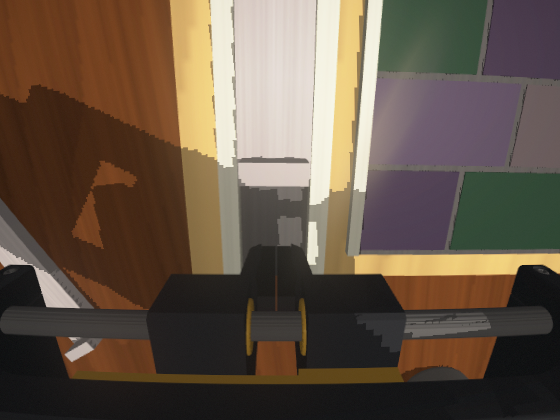

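>>> carry_out --rows '[{"hand": -1, "slide": [0.4, 0, 0.05], "turn": 0.03}, {"hand": -1, "slide": [0.7, 0, 0.05], "turn": 0.03}, {"hand": -1, "slide": [0.9, 0, 0.05], "turn": 0.03}, {"hand": -1, "slide": [0.97, 0, 0.05], "turn": 0.03}, {"hand": -1, "slide": [0.97, 0, 0.05], "turn": 0.03}]'

```text
time: 3.8
tcp_pos: [0.4778, -0.1946, 0.0377]
tcp_rot: [3.141, 0.0, 1.465]
force: [-0.2, -0.1, 0.4]
finger_gap: 0.004
```

>>> carry_out --rows '[{"hand": -1, "slide": [0.08, 0, 0], "turn": 0}, {"hand": -1, "slide": [0.16, 0, 0], "turn": 0}, {"hand": -1, "slide": [0.24, 0, 0], "turn": 0}, {"hand": -1, "slide": [0.32, 0, 0], "turn": 0}]'

```text
time: 4.13
tcp_pos: [0.4786, -0.1857, 0.0373]
tcp_rot: [-3.142, -0.0, 1.464]
force: [-0.3, 0.2, -0.4]
finger_gap: 0.005
```

```bash
python3 - <<'E'
from h import *
from cell import env
p=np.load("board.npy");o=env.get_obs();shift(o,p,0,-.12,.038)
c=env.read_camera("wrist");cv2.imwrite("pics/w3.png",c["img"][:,:,::-1])
E
```

```text
world [ 0.4791 -0.1815  0.038 ] slide [ 0.143  0.001 -0.024] turn -0.008 now board [[-0.     -0.1243  0.0373]] F [-0.33  0.16 -0.36] t 4.13
```

View pics/w3.png

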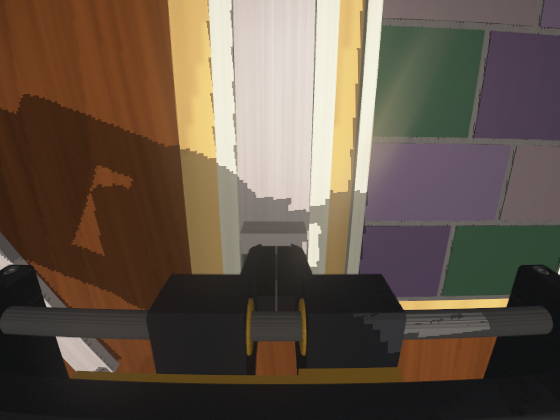

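The tab strip is at rows 222–242, right in front of the fingertips, which start at row 246. There is no contact force yet, so I push on gently.

>>> carry_out --rows '[{"hand": -1, "slide": [0.08, 0, 0], "turn": 0}, {"hand": -1, "slide": [0.16, 0, 0], "turn": 0}, {"hand": -1, "slide": [0.24, 0, 0], "turn": 0}]'

```text
time: 4.43
tcp_pos: [0.4794, -0.1785, 0.0373]
tcp_rot: [-3.142, -0.0, 1.464]
force: [0.5, 0.3, 0.2]
finger_gap: 0.002
```

>>> carry_out --rows '[{"hand": -1, "slide": [0.08, 0, 0], "turn": 0}, {"hand": -1, "slide": [0.16, 0, 0], "turn": 0}]'

```text
time: 4.6
tcp_pos: [0.4799, -0.1736, 0.0373]
tcp_rot: [-3.142, -0.0, 1.464]
force: [0.0, -0.3, 0.4]
finger_gap: 0.004
```

>>> carry_out --rows '[{"hand": -1, "slide": [0.08, 0, 0], "turn": 0}, {"hand": -1, "slide": [0.16, 0, 0], "turn": 0}]'

```text
time: 4.77
tcp_pos: [0.4804, -0.1688, 0.0373]
tcp_rot: [3.142, 0.0, 1.464]
force: [0.9, 0.0, -0.3]
finger_gap: 0.006
```

>>> carry_out --rows '[{"hand": -1, "slide": [0.08, 0, 0], "turn": 0}, {"hand": -1, "slide": [0.16, 0, 0], "turn": 0}]'

```text
time: 4.93
tcp_pos: [0.4809, -0.1641, 0.0373]
tcp_rot: [-3.142, 0.0, 1.464]
force: [-0.4, -0.3, 0.7]
finger_gap: 0.001
```

```bash
python3 - <<'E'
from h import *
from cell import env
p=np.load("board.npy");o=env.get_obs();shift(o,p,0,-.12,.038)
c=env.read_camera("wrist");s=env.read_camera("scene")
a=cv2.resize(s["img"][195:275,200:310,::-1],None,fx=5,fy=5,interpolation=cv2.INTER_CUBIC)
w=cv2.resize(c["img"][150:330,150:400,::-1],None,fx=1,fy=1)
cv2.imwrite("pics/m4.png",np.hstack([a,cv2.copyMakeBorder(w,0,400-180,0,0,cv2.BORDER_CONSTANT)]))
E
```

```text
world [ 0.4791 -0.1815  0.038 ] slide [-0.583  0.    -0.023] turn -0.005 now board [[ 0.     -0.1025  0.0373]] F [-0.36 -0.28  0.72] t 4.93
```

View pics/m4.png

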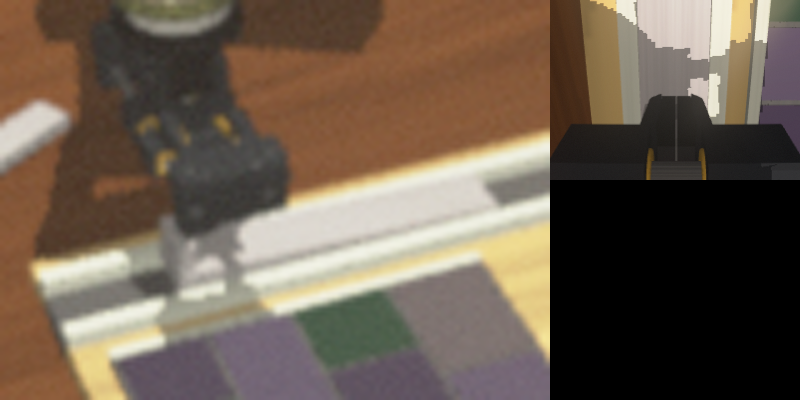

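```bash
python3 - <<'E'
from h import *
from cell import env
p=np.load("board.npy");o=env.get_obs()
c=env.read_camera("wrist");s=env.read_camera("scene");t=env.read_camera("top")
T=o["tcp_pos"]
for n,k in (("wrist",c),("scene",s),("top",t)): print(n,proj(np.array([T,T+[0,0,.02],T+[0,0,.064]]),k).round(1).tolist(), [(q,round(r["score"],2),np.round(r["uv"]).tolist(),[int(f(v)) for v in np.where(r["pixels"])[::-1] for f in (np.min,np.max)]) for q in("stop_bar","bar_tab") for r in env.outline_of(k,q)])
def mk(im,k,P):
    im=im[:,:,::-1].copy()
    for u,v in proj(P,k): cv2.circle(im,(int(u),int(v)),2,(0,0,255),1)
    return im
P=np.array([T,T+[0,0,.064]])
a=cv2.resize(mk(s["img"],s,P)[195:275,200:300],None,fx=4,fy=5,interpolation=cv2.INTER_CUBIC)
b=cv2.resize(mk(t["img"],t,P)[170:250,290:390],None,fx=4,fy=5,interpolation=cv2.INTER_CUBIC)
cv2.imwrite("pics/m5.png",np.hstack([a,b]));cv2.imwrite("pics/w5.png",mk(c["img"],c,P))
E
```

```text
wrist [[274.4, 240.0], [274.2, 255.0], [273.8, 303.3]] [('stop_bar', 0.86, [76.0, 352.0], [0, 112, 246, 376]), ('stop_bar', 0.82, [275.0, 118.0], [233, 315, 0, 267]), ('bar_tab', 0.93, [271.0, 120.0], [233, 315, 0, 267]), ('bar_tab', 0.66, [73.0, 355.0], [0, 111, 247, 376])]
scene [[239.0, 246.3], [238.6, 241.4], [237.6, 230.3]] [('stop_bar', 0.76, [261.0, 240.0], [232, 298, 230, 253]), ('stop_bar', 0.76, [191.0, 227.0], [176, 212, 217, 239]), ('stop_bar', 0.68, [320.0, 192.0], [308, 333, 179, 199]), ('bar_tab', 0.87, [193.0, 230.0], [175, 213, 216, 240]), ('bar_tab', 0.71, [322.0, 189.0], [308, 333, 179, 199]), ('bar_tab', 0.57, [265.0, 242.0], [232, 298, 230, 253])]
top [[337.3, 212.8], [338.3, 211.2], [340.4, 207.6]] [('stop_bar', 0.85, [185.0, 276.0], [177, 195, 248, 303]), ('stop_bar', 0.81, [361.0, 284.0], [335, 388, 270, 299]), ('bar_tab', 0.88, [366.0, 282.0], [335, 388, 269, 298]), ('bar_tab', 0.69, [189.0, 275.0], [177, 196, 247, 302])]
```

View pics/m5.png

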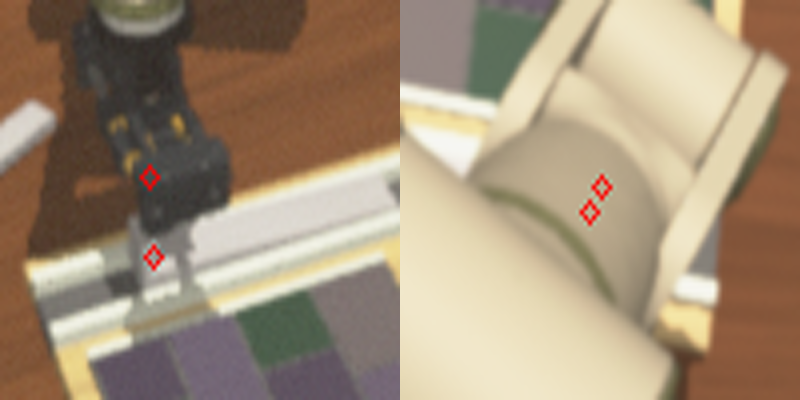

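View pics/w5.png

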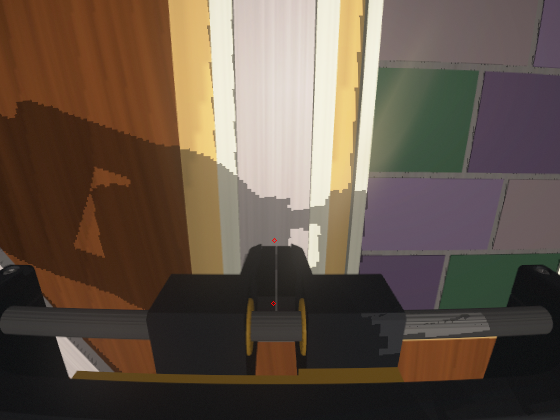

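```bash
python3 - <<'E'
from h import *
from cell import env
p=np.load("board.npy");o=env.get_obs()
c=env.read_camera("wrist");s=env.read_camera("scene")
im=c["img"][:,:,::-1].copy()
for x,z,col in((34.5,30,(0,0,255)),(-34.5,30,(0,0,255)),(22.5,30,(0,255,0)),(-22.5,30,(0,255,0)),(21,37,(255,0,0)),(-21,37,(255,0,0)),(51,25,(255,0,255))):
    q=proj(b2w(p,np.array([[x,-100,z],[x,-20,z]])/1e3),c).astype(int)
    cv2.line(im,tuple(map(int,q[0])),tuple(map(int,q[1])),col,1)
for y in (-186,-20): pass
cv2.imwrite("pics/w6.png",im)
cv2.imwrite("pics/s6.png",cv2.resize(s["img"][215:260,215:275,::-1],None,fx=13,fy=13,interpolation=cv2.INTER_CUBIC))
E
```

```text
(no output)
```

View pics/w6.png

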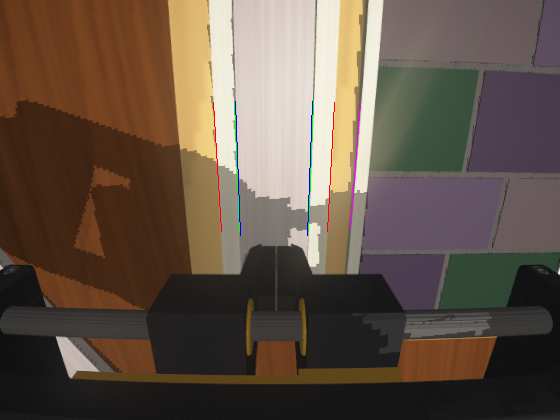

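View pics/s6.png

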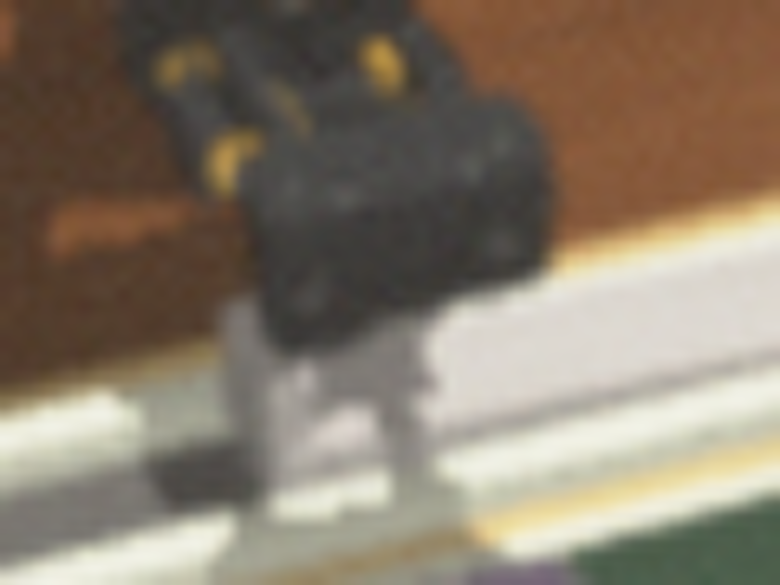

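```bash
python3 - <<'E'
from h import *
from cell import env
p=np.load("board.npy");o=env.get_obs()
c=env.read_camera("wrist");s=env.read_camera("scene")
print("cam board",w2b(p,c["pose"][:3,3]),"tcp board",w2b(p,o["tcp_pos"]),"look",-c["pose"][:3,2], c["pose"][:3,1])
import copy
for name,dy,dz in (("w2",-.162+.1025,.0394-.0373),("w3",-.1243+.1025,0)):
    k=dict(c);k["pose"]=c["pose"].copy();k["pose"][:3,3]+=b2w([0,0,p[2]],[0,dy,dz])[0]
    P=np.array([[-18,-120,61],[18,-120,61],[-18,-108,61],[-21,-108,41],[-18,-120,40],[-21,-120,26],[-22.5,-120,18],[-18,-120,52],[18,-120,52],[-18,-108,52]])/1e3
    print(name,proj(b2w(p,P),k).round(0).tolist())
E
```

```text
cam board [[ 0.00088946 -0.02229446  0.20977403]] tcp board [[-6.04151514e-06 -1.02823002e-01  3.72917380e-02]] look [-0.03268171 -0.30814889 -0.95077661] [ 0.10177441  0.94531389 -0.30987677]
w2 [[239.0, 183.0], [309.0, 183.0], [238.0, 160.0], [237.0, 154.0], [243.0, 174.0], [241.0, 170.0], [240.0, 167.0], [241.0, 179.0], [307.0, 179.0], [240.0, 157.0]]
w3 [[242.0, 251.0], [307.0, 251.0], [241.0, 231.0], [239.0, 217.0], [245.0, 235.0], [243.0, 226.0], [242.0, 222.0], [243.0, 244.0], [305.0, 244.0], [242.0, 224.0]]
```

```bash
python3 - <<'E'
from h import *
from cell import env
p=np.load("board.npy");o=env.get_obs()
s=env.read_camera("scene");c=env.read_camera("wrist")
im=s["img"][:,:,::-1].copy();big=cv2.resize(im[195:275,190:290],None,fx=8,fy=7,interpolation=cv2.INTER_CUBIC)
y0=-.1025
def poly(P,col,dz=0):
    q=proj(b2w(p,np.array(P)/1e3+[0,0,dz]),s); q=((q-[190,195])*[8,7]).astype(np.int32)
    cv2.polylines(big,[q],True,col,1)
Y=y0*1e3
poly([[93,Y-37,101],[93,Y+37,101],[-93,Y+37,101],[-93,Y-37,101]],(0,0,255))
poly([[17,Y-9,37],[17,Y+9,37],[17,Y+9,101],[17,Y-9,101]],(0,255,0))
poly([[18,-120,41],[18,-120,61],[-18,-120,61],[-18,-120,41]],(255,0,0))
cv2.imwrite("pics/s7.png",big)
w=cv2.resize(c["img"][190:290,210:340,::-1],None,fx=6,fy=6,interpolation=cv2.INTER_CUBIC)
w=cv2.convertScaleAbs(w,alpha=1.8,beta=20);cv2.imwrite("pics/w7.png",w)
E
```

```text
(no output)
```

View pics/s7.png

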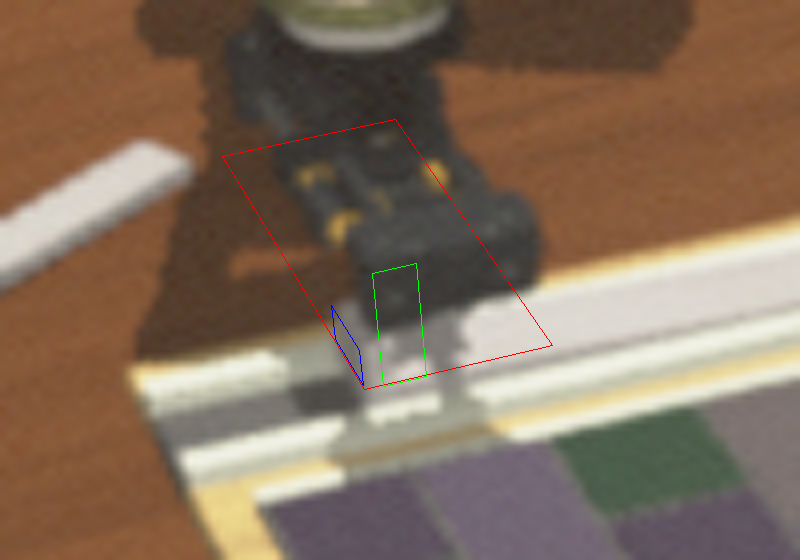

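View pics/w7.png

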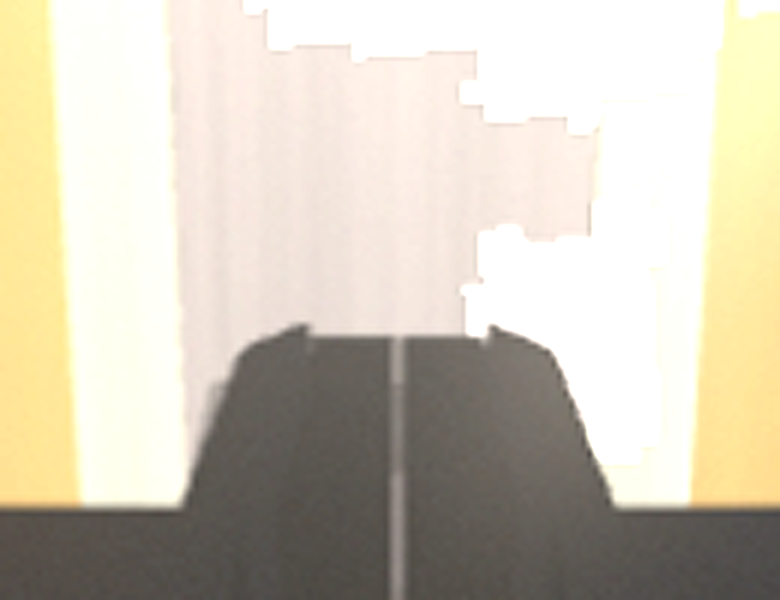

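The bar hasn't moved: its outline is the same as at the start and no force showed. The fingertips seem to have passed above the tab, so the real tip height may differ from what I assumed. I'll back off behind the tab and check the height there.

>>> carry_out --rows '[{"hand": -1, "slide": [-1.0, 0, 0], "turn": 0}, {"hand": -1, "slide": [-2.0, 0, 0], "turn": 0}, {"hand": -1, "slide": [-2.5, 0, 0], "turn": 0}, {"hand": -1, "slide": [-2.5, 0, 0], "turn": 0}, {"hand": -1, "slide": [-2.5, 0, 0], "turn": 0}]'

```text
time: 6.2
tcp_pos: [0.4726, -0.2389, 0.0371]
tcp_rot: [-3.141, -0.001, 1.462]
force: [0.6, 0.1, -0.2]
finger_gap: 0.001
```

```bash
cat > look.py <<'E'
from h import *
from cell import env
import sys
n=sys.argv[1]
p=np.load("board.npy");o=env.get_obs();shift(o,p,0,-.165,.038)
s=env.read_camera("scene");c=env.read_camera("wrist")
Y=w2b(p,o["tcp_pos"])[0]*1e3
big=cv2.resize(s["img"][200:270,190:265,::-1],None,fx=8,fy=8,interpolation=cv2.INTER_CUBIC)
q=proj(b2w(p,np.array([[Y[0]+17,Y[1]-9,Y[2]],[Y[0]+17,Y[1]+9,Y[2]],[17,Y[1]+9,Y[2]+64],[17,Y[1]-9,Y[2]+64]])/1e3),s)
cv2.polylines(big,[((q-[190,200])*8).astype(np.int32)],True,(0,255,0),1)
cv2.imwrite(f"pics/{n}s.png",big);cv2.imwrite(f"pics/{n}w.png",c["img"][:,:,::-1])
E
python3 look.py a
```

```text
world [ 0.4743 -0.2262  0.038 ] slide [ 0.425  0.01  -0.03 ] turn -0.02 now board [[-0.0003 -0.1778  0.0371]] F [ 0.57  0.12 -0.22] t 6.2
```

View pics/as.png

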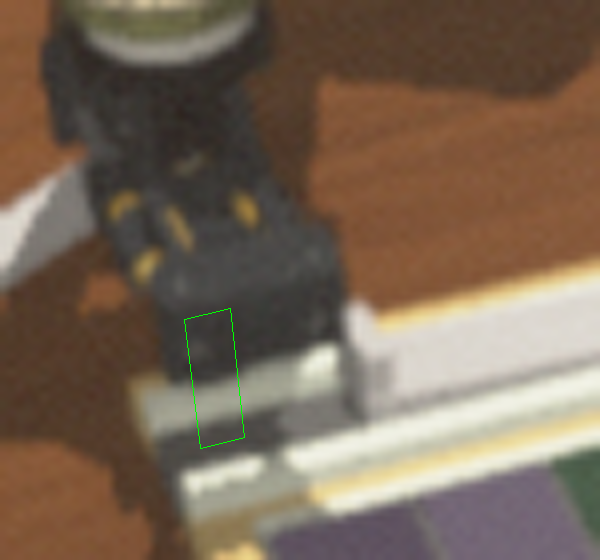

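View pics/aw.png

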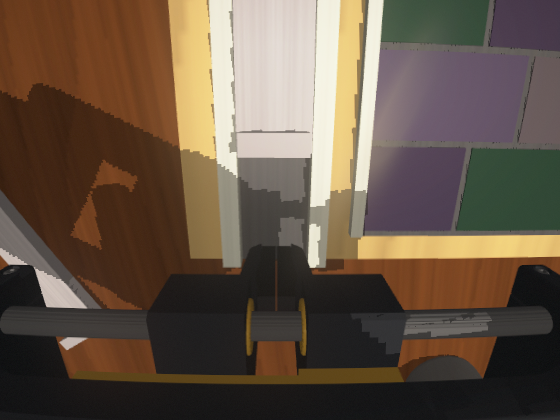

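In the scene picture the channel floor shows where the fingertips should be (crop 200–245, 380–447). The real tips are therefore about 25–30 mm higher than the reported TCP. I'll descend in small steps and watch the force and the pictures.

>>> carry_out --rows '[{"hand": -1, "slide": [0, 0, 0.2], "turn": 0}, {"hand": -1, "slide": [0, 0, 0.4], "turn": 0}, {"hand": -1, "slide": [0, 0, 0.5], "turn": 0}, {"hand": -1, "slide": [0, 0, 0.5], "turn": 0}]'

```text
time: 6.63
tcp_pos: [0.4726, -0.2381, 0.0213]
tcp_rot: [-3.14, -0.001, 1.464]
force: [1.6, 0.4, 0.4]
finger_gap: 0.003
```

```bash
python3 look.py b
```

```text
world [ 0.4743 -0.2262  0.038 ] slide [ 0.401  0.014 -0.556] turn 0.001 now board [[-0.0005 -0.177   0.0213]] F [1.59 0.4  0.41] t 6.63
```

View pics/bs.png

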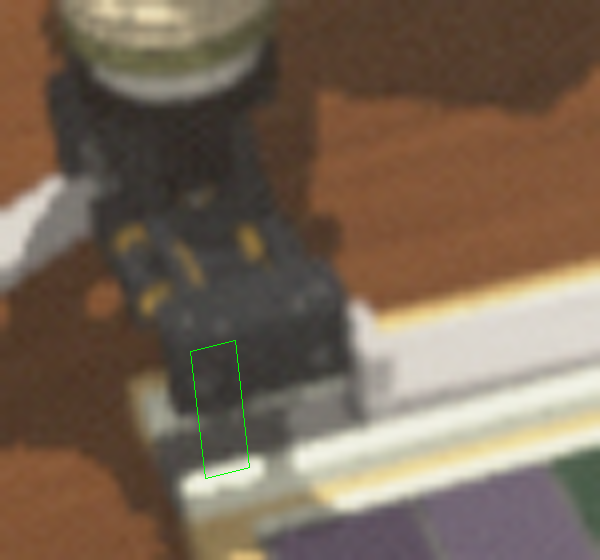

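View pics/bw.png

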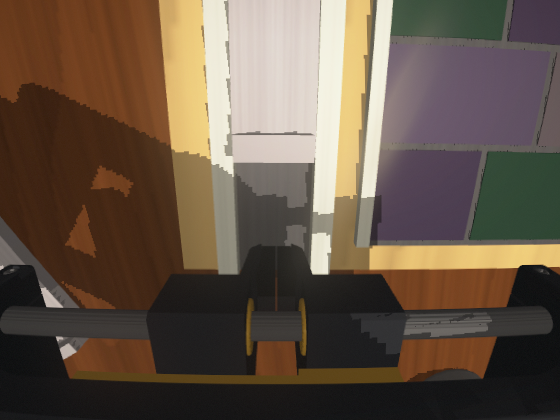

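```bash
python3 - <<'E'
from h import *
from cell import env
p=np.load("board.npy");o=env.get_obs();c=env.read_camera("wrist")
T=w2b(p,o["tcp_pos"])[0]
for uv in ([281,246],[276,280],[276,370]):
  for z in (.0,.01,.02,.03,.04,.05,.06,.07,.09):
    print(uv,z,(w2b(p,atz([uv],[T[2]+z],c))[0]-T).round(4).tolist())
E
```

```text
[281, 246] 0.0 [0.0042, -0.0042, -0.0]
[281, 246] 0.01 [0.004, 0.0007, 0.01]
[281, 246] 0.02 [0.0038, 0.0056, 0.02]
[281, 246] 0.03 [0.0036, 0.0105, 0.03]
[281, 246] 0.04 [0.0035, 0.0154, 0.04]
[281, 246] 0.05 [0.0033, 0.0203, 0.05]
[281, 246] 0.06 [0.0031, 0.0253, 0.06]
[281, 246] 0.07 [0.0029, 0.0302, 0.07]
[281, 246] 0.09 [0.0025, 0.04, 0.09]
[276, 280] 0.0 [0.001, -0.0291, -0.0]
[276, 280] 0.01 [0.001, -0.0227, 0.01]
[276, 280] 0.02 [0.001, -0.0164, 0.02]
[276, 280] 0.03 [0.001, -0.01, 0.03]
[276, 280] 0.04 [0.001, -0.0037, 0.04]
[276, 280] 0.05 [0.001, 0.0027, 0.05]
[276, 280] 0.06 [0.001, 0.009, 0.06]
[276, 280] 0.07 [0.001, 0.0154, 0.07]
[276, 280] 0.09 [0.001, 0.0281, 0.09]
[276, 370] 0.0 [0.001, -0.108, -0.0]
[276, 370] 0.01 [0.001, -0.0971, 0.01]
[276, 370] 0.02 [0.001, -0.0862, 0.02]
[276, 370] 0.03 [0.001, -0.0752, 0.03]
[276, 370] 0.04 [0.001, -0.0643, 0.04]
[276, 370] 0.05 [0.001, -0.0534, 0.05]
[276, 370] 0.06 [0.001, -0.0425, 0.06]
[276, 370] 0.07 [0.001, -0.0315, 0.07]
[276, 370] 0.09 [0.001, -0.0097, 0.09]
```

If the finger's front face is at +9 mm, its tip edge sits about 27 mm above the reported TCP. The tips are then at about z 48 mm now, so I go 9 mm lower.

>>> carry_out --rows '[{"hand": -1, "slide": [0, 0, 0.1], "turn": 0}, {"hand": -1, "slide": [0, 0, 0.2], "turn": 0}, {"hand": -1, "slide": [0, 0, 0.3], "turn": 0}, {"hand": -1, "slide": [0, 0, 0.3], "turn": 0}]'

```text
time: 7.12
tcp_pos: [0.4726, -0.2387, 0.0127]
tcp_rot: [-3.141, -0.001, 1.464]
force: [-0.5, -0.1, -0.8]
finger_gap: 0.003
```

>>> carry_out --rows '[{"hand": -1, "slide": [0.3, 0, 0], "turn": 0}, {"hand": -1, "slide": [0.6, 0, 0], "turn": 0}, {"hand": -1, "slide": [0.9, 0, 0], "turn": 0}, {"hand": -1, "slide": [1.2, 0, 0], "turn": 0}, {"hand": -1, "slide": [1.2, 0, 0], "turn": 0}]'

```text
time: 7.53
tcp_pos: [0.4767, -0.201, 0.0134]
tcp_rot: [-3.141, -0.001, 1.466]
force: [-0.3, 0.2, 0.3]
finger_gap: 0.006
```

```bash
python3 look.py c
```

```text
world [ 0.4743 -0.2262  0.038 ] slide [-0.844  0.007 -0.82 ] turn 0.012 now board [[-0.0003 -0.1397  0.0134]] F [-0.3   0.22  0.31] t 7.53
```

View pics/cs.png

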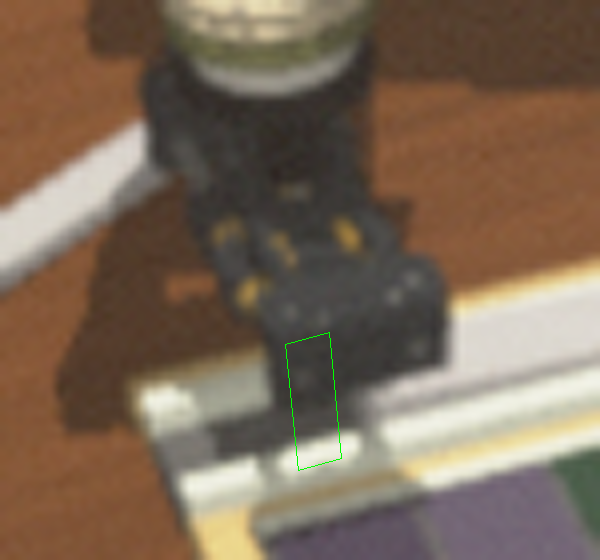

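View pics/cw.png

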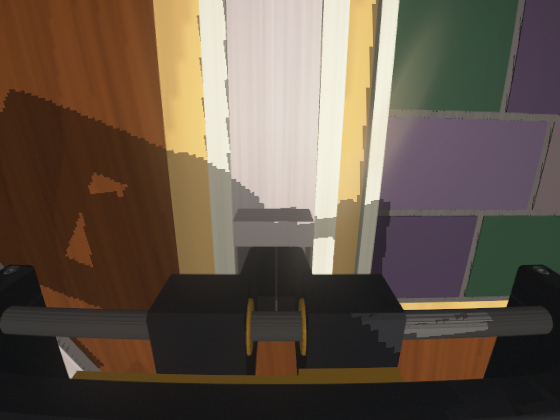

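The tab stands right before the fingertips (rows 208–246 in the wrist picture). I push gently in short calls.

>>> carry_out --rows '[{"hand": -1, "slide": [0.08, 0, 0], "turn": 0}, {"hand": -1, "slide": [0.16, 0, 0], "turn": 0}, {"hand": -1, "slide": [0.24, 0, 0], "turn": 0}]'

```text
time: 7.88
tcp_pos: [0.4775, -0.196, 0.0133]
tcp_rot: [3.142, 0.0, 1.463]
force: [0.3, -0.4, 0.3]
finger_gap: 0.007
```

>>> carry_out --rows '[{"hand": -1, "slide": [0.08, 0, 0], "turn": 0}, {"hand": -1, "slide": [0.16, 0, 0], "turn": 0}]'

```text
time: 8.05
tcp_pos: [0.4781, -0.1915, 0.0134]
tcp_rot: [3.141, 0.001, 1.464]
force: [-0.3, -2.9, -0.3]
finger_gap: 0.004
```

>>> carry_out --rows '[{"hand": -1, "slide": [0.08, 0, 0], "turn": 0}, {"hand": -1, "slide": [0.16, 0, 0], "turn": 0}]'

```text
time: 8.22
tcp_pos: [0.4787, -0.1866, 0.0133]
tcp_rot: [3.141, 0.001, 1.464]
force: [-0.1, -3.7, -0.6]
finger_gap: 0.007
```

```bash
python3 look.py d
```

```text
world [ 0.4743 -0.2262  0.038 ] slide [-1.328 -0.004 -0.821] turn -0.006 now board [[ 1.000e-04 -1.252e-01  1.330e-02]] F [-0.14 -3.71 -0.63] t 8.22
```

View pics/dw.png

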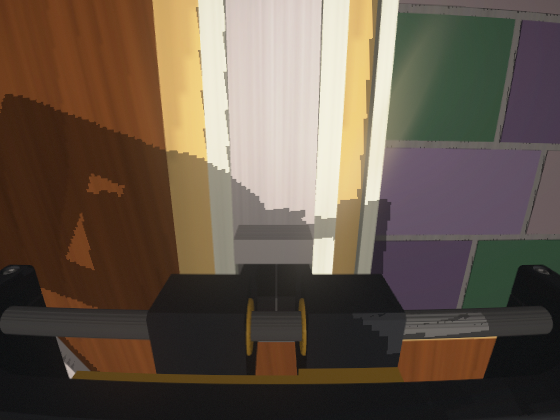

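The bar is sliding at about 3.5 N. The hole is at least 40 mm of travel from the start, so I can push about 27 mm smoothly first.

>>> carry_out --rows '[{"hand": -1, "slide": [0.09, 0, 0], "turn": 0}, {"hand": -1, "slide": [0.18, 0, 0], "turn": 0}, {"hand": -1, "slide": [0.27, 0, 0], "turn": 0}, {"hand": -1, "slide": [0.36, 0, 0], "turn": 0}, {"hand": -1, "slide": [0.45, 0, 0], "turn": 0}, {"hand": -1, "slide": [0.54, 0, 0], "turn": 0}, {"hand": -1, "slide": [0.63, 0, 0], "turn": 0}, {"hand": -1, "slide": [0.72, 0, 0], "turn": 0}, {"hand": -1, "slide": [0.81, 0, 0], "turn": 0}, {"hand": -1, "slide": [0.9, 0, 0], "turn": 0}]'

```text
time: 9.15
tcp_pos: [0.4812, -0.1591, 0.0131]
tcp_rot: [-3.141, -0.0, 1.464]
force: [0.2, -3.1, -2.5]
finger_gap: 0.003
```

```bash
python3 look.py e
```

```text
world [ 0.4743 -0.2262  0.038 ] slide [-2.25   0.008 -0.829] turn -0.005 now board [[-0.0002 -0.0975  0.0131]] F [ 0.18 -3.1  -2.48] t 9.15
```

View pics/ew.png

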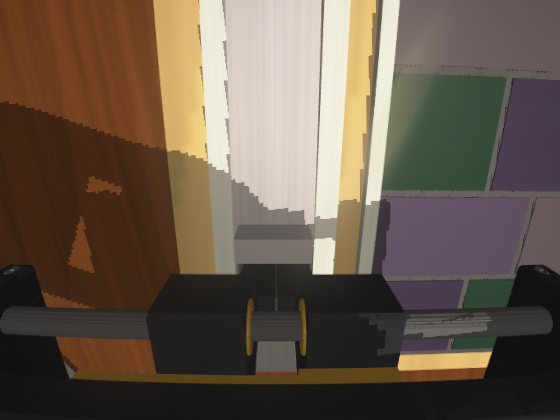

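Fz is −2.5 N, so friction at the finger may be carrying the tail and could keep the pin from dropping. From here I use small advances of about 4 mm, each with a short back-off.

>>> carry_out --rows '[{"hand": -1, "slide": [0.07, 0, 0], "turn": 0}, {"hand": -1, "slide": [0.14, 0, 0], "turn": 0}, {"hand": -1, "slide": [0.04, 0, 0], "turn": 0}, {"hand": -1, "slide": [0.04, 0, 0], "turn": 0}, {"hand": -1, "slide": [0.17, 0, 0], "turn": 0}, {"hand": -1, "slide": [0.27, 0, 0], "turn": 0}, {"hand": -1, "slide": [0.27, 0, 0], "turn": 0}]'

```text
time: 9.83
tcp_pos: [0.4824, -0.1512, 0.0134]
tcp_rot: [3.141, 0.0, 1.464]
force: [-0.2, -1.5, -0.5]
finger_gap: 0.006
```

>>> carry_out --rows '[{"hand": -1, "slide": [-0.1, 0, 0], "turn": 0}, {"hand": -1, "slide": [-0.1, 0, 0], "turn": 0}, {"hand": -1, "slide": [0.03, 0, 0], "turn": 0}, {"hand": -1, "slide": [0.13, 0, 0], "turn": 0}, {"hand": -1, "slide": [0.03, 0, 0], "turn": 0}, {"hand": -1, "slide": [0.03, 0, 0], "turn": 0}, {"hand": -1, "slide": [0.16, 0, 0], "turn": 0}, {"hand": -1, "slide": [0.26, 0, 0], "turn": 0}, {"hand": -1, "slide": [0.26, 0, 0], "turn": 0}]'

```text
time: 10.58
tcp_pos: [0.4832, -0.1434, 0.0133]
tcp_rot: [3.141, 0.0, 1.464]
force: [0.2, -1.5, -0.6]
finger_gap: 0.007
```

```bash
python3 look.py f
```

```text
world [ 0.4743 -0.2262  0.038 ] slide [-2.777e+00 -2.000e-03 -8.220e-01] turn -0.002 now board [[ 0.0001 -0.0817  0.0133]] F [ 0.21 -1.49 -0.6 ] t 10.58
```

View pics/fw.png

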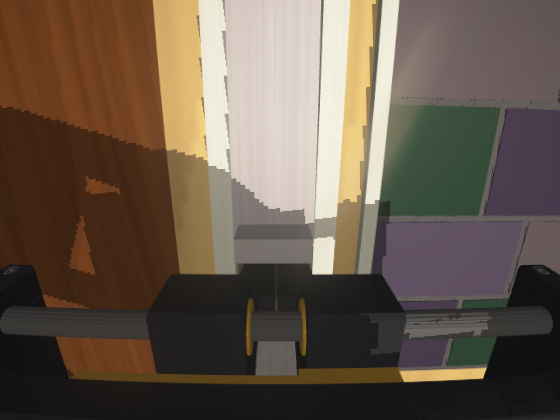

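>>> carry_out --rows '[{"hand": -1, "slide": [-0.1, 0, 0], "turn": 0}, {"hand": -1, "slide": [-0.1, 0, 0], "turn": 0}, {"hand": -1, "slide": [0.03, 0, 0], "turn": 0}, {"hand": -1, "slide": [0.13, 0, 0], "turn": 0}, {"hand": -1, "slide": [0.03, 0, 0], "turn": 0}, {"hand": -1, "slide": [0.03, 0, 0], "turn": 0}, {"hand": -1, "slide": [0.16, 0, 0], "turn": 0}, {"hand": -1, "slide": [0.26, 0, 0], "turn": 0}, {"hand": -1, "slide": [0.26, 0, 0], "turn": 0}]'

```text
time: 11.43
tcp_pos: [0.484, -0.1356, 0.0133]
tcp_rot: [3.141, 0.0, 1.464]
force: [0.4, -1.8, -1.0]
finger_gap: 0.004
```

```bash
python3 look.py g; python3 -c "
import cv2;a=cv2.imread('pics/fw.png')[180:300,200:350];b=cv2.imread('pics/gw.png')[180:300,200:350]
import numpy as np;cv2.imwrite('pics/fg.png',cv2.convertScaleAbs(cv2.resize(np.hstack([a,b]),None,fx=2.5,fy=2.5),alpha=1.5))"
```

```text
world [ 0.4743 -0.2262  0.038 ] slide [-3.038e+00 -1.000e-03 -8.220e-01] turn -0.002 now board [[ 0.0001 -0.0739  0.0133]] F [ 0.43 -1.79 -0.96] t 11.43
```

View pics/fg.png

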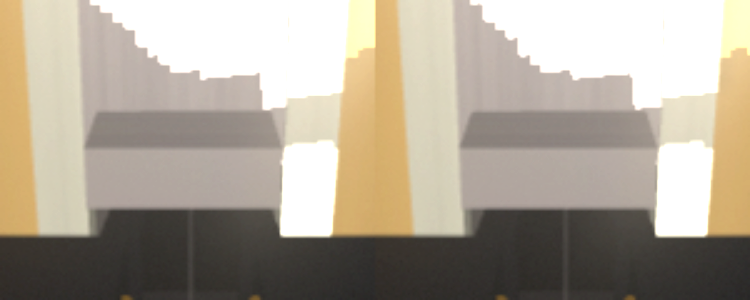

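The tab looks unchanged in the wrist picture, so it is still up and sliding. I continue.

>>> carry_out --rows '[{"hand": -1, "slide": [-0.1, 0, 0], "turn": 0}, {"hand": -1, "slide": [-0.1, 0, 0], "turn": 0}, {"hand": -1, "slide": [0.03, 0, 0], "turn": 0}, {"hand": -1, "slide": [0.13, 0, 0], "turn": 0}, {"hand": -1, "slide": [0.03, 0, 0], "turn": 0}, {"hand": -1, "slide": [0.03, 0, 0], "turn": 0}, {"hand": -1, "slide": [0.16, 0, 0], "turn": 0}, {"hand": -1, "slide": [0.26, 0, 0], "turn": 0}, {"hand": -1, "slide": [0.26, 0, 0], "turn": 0}]'

```text
time: 12.28
tcp_pos: [0.4848, -0.1279, 0.0133]
tcp_rot: [3.141, 0.0, 1.464]
force: [-0.3, -2.0, -0.5]
finger_gap: 0.005
```

>>> carry_out --rows '[{"hand": -1, "slide": [-0.1, 0, 0], "turn": 0}, {"hand": -1, "slide": [-0.1, 0, 0], "turn": 0}, {"hand": -1, "slide": [0.03, 0, 0], "turn": 0}, {"hand": -1, "slide": [0.13, 0, 0], "turn": 0}, {"hand": -1, "slide": [0.03, 0, 0], "turn": 0}, {"hand": -1, "slide": [0.03, 0, 0], "turn": 0}, {"hand": -1, "slide": [0.16, 0, 0], "turn": 0}, {"hand": -1, "slide": [0.26, 0, 0], "turn": 0}, {"hand": -1, "slide": [0.26, 0, 0], "turn": 0}]'

```text
time: 13.03
tcp_pos: [0.4857, -0.1201, 0.0133]
tcp_rot: [3.141, 0.0, 1.464]
force: [-0.3, -1.7, -0.8]
finger_gap: 0.003
```

>>> carry_out --rows '[{"hand": -1, "slide": [-0.1, 0, 0], "turn": 0}, {"hand": -1, "slide": [-0.1, 0, 0], "turn": 0}, {"hand": -1, "slide": [0.03, 0, 0], "turn": 0}, {"hand": -1, "slide": [0.13, 0, 0], "turn": 0}, {"hand": -1, "slide": [0.03, 0, 0], "turn": 0}, {"hand": -1, "slide": [0.03, 0, 0], "turn": 0}, {"hand": -1, "slide": [0.16, 0, 0], "turn": 0}, {"hand": -1, "slide": [0.26, 0, 0], "turn": 0}, {"hand": -1, "slide": [0.26, 0, 0], "turn": 0}]'

```text
time: 13.78
tcp_pos: [0.4865, -0.1124, 0.0133]
tcp_rot: [3.141, 0.0, 1.464]
force: [1.4, -1.6, -0.4]
finger_gap: 0.001
```

>>> carry_out --rows '[{"hand": -1, "slide": [-0.1, 0, 0], "turn": 0}, {"hand": -1, "slide": [-0.1, 0, 0], "turn": 0}, {"hand": -1, "slide": [0.03, 0, 0], "turn": 0}, {"hand": -1, "slide": [0.13, 0, 0], "turn": 0}, {"hand": -1, "slide": [0.03, 0, 0], "turn": 0}, {"hand": -1, "slide": [0.03, 0, 0], "turn": 0}, {"hand": -1, "slide": [0.16, 0, 0], "turn": 0}, {"hand": -1, "slide": [0.26, 0, 0], "turn": 0}, {"hand": -1, "slide": [0.26, 0, 0], "turn": 0}]'

```text
time: 14.53
tcp_pos: [0.4873, -0.1046, 0.0133]
tcp_rot: [3.141, 0.0, 1.464]
force: [0.6, -1.1, -0.1]
finger_gap: 0.005
```

```bash
python3 look.py i; python3 -c "
import cv2;a=cv2.imread('pics/fw.png')[180:300,200:350];b=cv2.imread('pics/iw.png')[180:300,200:350]
import numpy as np;cv2.imwrite('pics/fi.png',cv2.convertScaleAbs(cv2.resize(np.hstack([a,b]),None,fx=2.5,fy=2.5),alpha=1.5))"
```

```text
world [ 0.4743 -0.2262  0.038 ] slide [-4.077e+00 -2.000e-03 -8.210e-01] turn -0.001 now board [[ 0.0001 -0.0427  0.0133]] F [ 0.61 -1.05 -0.06] t 14.53
```

View pics/fi.png

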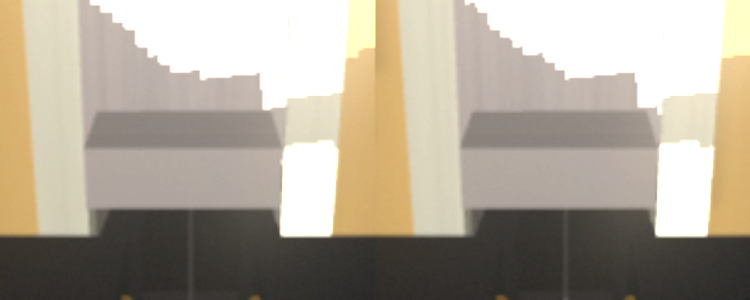

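The tab is still up, with the pin near y ≈ −4 mm.

>>> carry_out --rows '[{"hand": -1, "slide": [-0.1, 0, 0], "turn": 0}, {"hand": -1, "slide": [-0.1, 0, 0], "turn": 0}, {"hand": -1, "slide": [0.03, 0, 0], "turn": 0}, {"hand": -1, "slide": [0.13, 0, 0], "turn": 0}, {"hand": -1, "slide": [0.03, 0, 0], "turn": 0}, {"hand": -1, "slide": [0.03, 0, 0], "turn": 0}, {"hand": -1, "slide": [0.16, 0, 0], "turn": 0}, {"hand": -1, "slide": [0.26, 0, 0], "turn": 0}, {"hand": -1, "slide": [0.26, 0, 0], "turn": 0}]'

```text
time: 15.38
tcp_pos: [0.4881, -0.0968, 0.0133]
tcp_rot: [3.142, 0.0, 1.464]
force: [-0.3, -1.0, -0.0]
finger_gap: 0.004
```

>>> carry_out --rows '[{"hand": -1, "slide": [-0.1, 0, 0], "turn": 0}, {"hand": -1, "slide": [-0.1, 0, 0], "turn": 0}, {"hand": -1, "slide": [0.03, 0, 0], "turn": 0}, {"hand": -1, "slide": [0.13, 0, 0], "turn": 0}, {"hand": -1, "slide": [0.03, 0, 0], "turn": 0}, {"hand": -1, "slide": [0.03, 0, 0], "turn": 0}, {"hand": -1, "slide": [0.16, 0, 0], "turn": 0}, {"hand": -1, "slide": [0.26, 0, 0], "turn": 0}, {"hand": -1, "slide": [0.26, 0, 0], "turn": 0}]'

```text
time: 16.13
tcp_pos: [0.4889, -0.089, 0.0133]
tcp_rot: [-3.142, 0.0, 1.464]
force: [-0.4, -0.2, -1.1]
finger_gap: 0.002
```

```bash
python3 look.py j; python3 -c "
import cv2;a=cv2.imread('pics/fw.png')[180:300,200:350];b=cv2.imread('pics/jw.png')[180:300,200:350]
import numpy as np;cv2.imwrite('pics/fj.png',cv2.convertScaleAbs(cv2.resize(np.hstack([a,b]),None,fx=2.5,fy=2.5),alpha=1.5))"
```

```text
world [ 0.4743 -0.2262  0.038 ] slide [-4.599e+00  1.000e-03 -8.240e-01] turn -0.002 now board [[ 0.     -0.027   0.0133]] F [-0.45 -0.22 -1.09] t 16.13
```

View pics/fj.png

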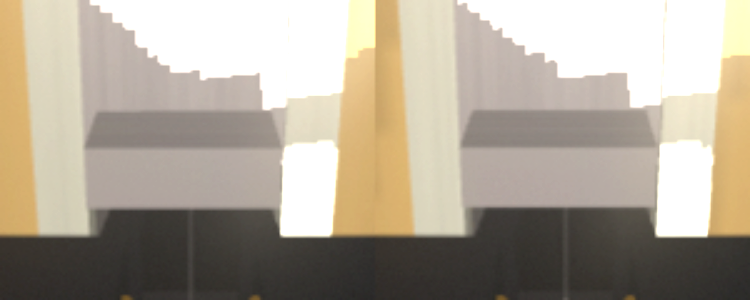

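Still up, with the pin near y ≈ +12 mm.

>>> carry_out --rows '[{"hand": -1, "slide": [-0.1, 0, 0], "turn": 0}, {"hand": -1, "slide": [-0.1, 0, 0], "turn": 0}, {"hand": -1, "slide": [0.03, 0, 0], "turn": 0}, {"hand": -1, "slide": [0.13, 0, 0], "turn": 0}, {"hand": -1, "slide": [0.03, 0, 0], "turn": 0}, {"hand": -1, "slide": [0.03, 0, 0], "turn": 0}, {"hand": -1, "slide": [0.16, 0, 0], "turn": 0}, {"hand": -1, "slide": [0.26, 0, 0], "turn": 0}, {"hand": -1, "slide": [0.26, 0, 0], "turn": 0}]'

```text
time: 16.98
tcp_pos: [0.4899, -0.0826, 0.0134]
tcp_rot: [3.141, 0.003, 1.465]
force: [-1.9, -8.8, -0.8]
finger_gap: 0.004
```

Force is up to 8.8 N and the travel stopped short: the pin has probably caught. I stop and look.

```bash
python3 look.py k; python3 -c "
import cv2;a=cv2.imread('pics/fw.png')[180:300,200:350];b=cv2.imread('pics/kw.png')[180:300,200:350]
import numpy as np;cv2.imwrite('pics/fk.png',cv2.convertScaleAbs(cv2.resize(np.hstack([a,b]),None,fx=2.5,fy=2.5),alpha=1.5))"
```

```text
world [ 0.4743 -0.2262  0.038 ] slide [-4.819 -0.011 -0.809] turn 0.005 now board [[ 0.0003 -0.0205  0.0134]] F [-1.86 -8.78 -0.75] t 16.98
```

View pics/fk.png

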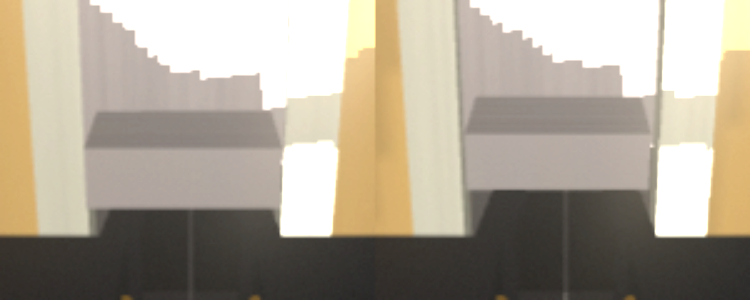

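The tab now sits visibly lower: it looks smaller, and the gaps to the rails show. I back off, lift away and check.

>>> carry_out --rows '[{"hand": -1, "slide": [-0.3, 0, 0], "turn": 0}, {"hand": -1, "slide": [-0.8, 0, 0], "turn": 0}, {"hand": -1, "slide": [-1.0, 0, 0], "turn": 0}, {"hand": -1, "slide": [-1.0, 0, 0], "turn": 0}]'

```text
time: 17.42
tcp_pos: [0.4866, -0.1126, 0.0133]
tcp_rot: [3.141, -0.0, 1.462]
force: [0.2, 0.3, 0.8]
finger_gap: 0.005
```

```bash
python3 - <<'E'
from h import *
from cell import env
p=np.load("board.npy");o=env.get_obs();shift(o,p,0,-.165,.1)
c=env.read_camera("wrist");im=c["img"][:,:,::-1].copy()
tab=np.array
best=None
cv2.imwrite("pics/l_raw.png",im)
for z,col in ((52,(0,255,0)),(61,(0,0,255))):
  for y in (-11,):
    q=proj(b2w(p,np.array([[-18,y,z],[18,y,z],[18,y+12,z],[-18,y+12,z]])/1e3),c)
    print(z,q.round(0).tolist());cv2.polylines(im,[q.astype(np.int32)],True,col,1)
cv2.imwrite("pics/l.png",cv2.resize(im[130:300,170:380],None,fx=3.5,fy=3.5,interpolation=cv2.INTER_CUBIC))
E
```

```text
world [ 0.4743 -0.2262  0.1   ] slide [-3.811e+00  3.000e-03 -2.890e+00] turn -0.02 now board [[ 0.0002 -0.0507  0.0133]] F [0.21 0.29 0.83] t 17.42
52 [[235.0, 198.0], [312.0, 198.0], [313.0, 172.0], [234.0, 173.0]]
61 [[232.0, 204.0], [314.0, 204.0], [315.0, 177.0], [231.0, 177.0]]
```

View pics/l.png

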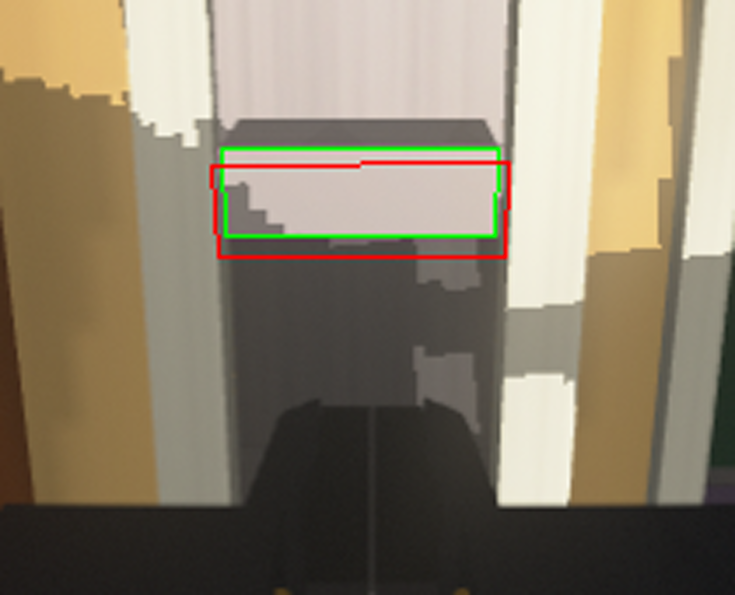

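The tab's top matches the flat outline (green, top at 52 mm) exactly and not the raised one (red, 61 mm). I lift the arm clear and take a last look.

>>> carry_out --rows '[{"hand": -1, "slide": [-0.5, 0, -1], "turn": 0}, {"hand": -1, "slide": [-0.5, 0, -2], "turn": 0}, {"hand": -1, "slide": [-0.5, 0, -3], "turn": 0}, {"hand": -1, "slide": [-0.5, 0, -4], "turn": 0}, {"hand": -1, "slide": [-0.5, 0, -4.5], "turn": 0}, {"hand": -1, "slide": [-0.5, 0, -4.5], "turn": 0}, {"hand": -1, "slide": [-0.5, 0, -4.5], "turn": 0}, {"hand": -1, "slide": [-0.5, 0, -4.5], "turn": 0}]'

```text
time: 18.13
tcp_pos: [0.4844, -0.1258, 0.147]
tcp_rot: [-3.139, -0.001, 1.464]
force: [-0.4, 0.4, -0.0]
finger_gap: 0.008
```

```bash
python3 - <<'E'
from h import *
from cell import env
p=np.load("board.npy");o=env.get_obs();shift(o,p,0,-.165,.1)
c=env.read_camera("wrist");im=c["img"][:,:,::-1].copy()
q=proj(b2w(p,np.array([[-18,-11,52],[18,-11,52],[18,1,52],[-18,1,52]])/1e3),c);cv2.polylines(im,[q.astype(np.int32)],True,(0,255,0),1)
s=env.read_camera("scene")
for n in("tray","offcut","brush","jar"):print(n,[(round(r["score"],2),np.round(r["uv"]).tolist()) for r in env.outline_of(s,n)][:1])
cv2.imwrite("pics/m.png",np.hstack([im[0:300,150:480],cv2.resize(s["img"][200:270,190:290,::-1],None,fx=4.3,fy=300/70,interpolation=cv2.INTER_CUBIC)]))
E
```

```text
world [ 0.4743 -0.2262  0.1   ] slide [-3.366  0.025  1.565] turn -0.002 now board [[-0.0006 -0.0641  0.147 ]] F [-0.44  0.4  -0.03] t 18.13
tray [(0.9, [341.0, 247.0])]
offcut [(0.88, [419.0, 220.0])]
brush [(0.59, [372.0, 194.0])]
jar [(0.67, [178.0, 294.0])]
```

View pics/m.png

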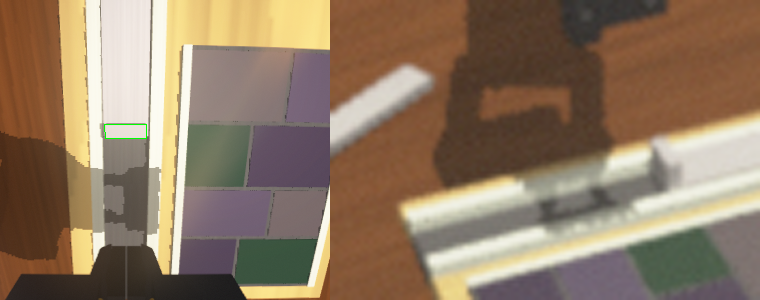

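The bar lies low and flat in the channel, with the tab on the predicted outline. The arm is clear and the bystanders are where they were, so I hand in.

```bash
python3 -c "
from cell import env
print(env.job_done())"
```

```text
the job is handed in; nothing more can be done
None
```

I pushed the largest bar, the one in the channel, by its tab about 110 mm towards the closed end, until the pin dropped with the pin at about y +19 mm in the board's frame. I then backed off, raised the arm and handed in at about 18 s.

**What went wrong on the way:** on the first approach the fingers passed over the tab without touching it. The real fingertips sit about 27 mm higher than the reported TCP suggests. I backed off, lowered the hand and pushed again.

**Forces:** the bar slid at about 1 to 4 N. The force had risen to 8.8 N when the pin caught, and I stopped there. The force was only read at the end of each call, so a short peak in between could have gone unseen.

**Last checks:**
- **Bar flat:** in the wrist picture the tab's top matches the outline for a flat bar (top at 52 mm, not 61).
- **Bystanders:** in the scene picture their centres are within about 2 pixels of where they began.
- **Contact:** the measured force was near zero with the hand clear of the bar.

I inferred that the pin is in the hole and the bar's angle from the pictures; nothing measured them directly.

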